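# Take the used filter out of the bench air unit

### The arm

A 6-joint arm with a two-finger parallel gripper is mounted at the origin on the work surface. World frame = base frame: x ahead of the robot, y to its left, z up, the work surface at z = 0. Lengths are in m, angles in rad, forces in N, time in s.
With the tool pointing down it reaches from about 0.4 to 0.825 m from the base axis. Payload 7 kg.
Tool frame: the origin (TCP) lies at the very end of the fingers, on their centre line; the grasp point (between the pads) lies 19 mm behind it (manip.grasp_offset is the distance from the TCP to the grasp point, in m); z points along the fingers, y is the line along which they close (so a half turn about z gives the same grasp; the last joint's range is limited). The gripper opens to 88 mm and grips with 3 to 60 N. Pads are 19 mm wide; open, the fingers measure 130 mm over their backs; the gripper's body (78 mm by 193 mm) begins 47 mm behind the grasp point.
Start: joints at [-0.989, 0.359, 0.012, 0, -1.224, -0.288], TCP at [0.195, -0.646, 0.227] pointing down, gripper open.
Joint ranges: [-3.07, 3.07], [-1.43, 2.12], [-1.02, 1.25], [-3.03, 1.67], [-3.05, -0], [-3.03, 3.03]. Speed limits (rad/s): [2.39, 2.39, 3.01, 3.14, 3.14, 3.14].

### API

Orientations are given as a 3x3 rotation matrix whose columns are the frame's x, y, z axes.
In Python, from station import manip, eyes gives the robot as it stands.
- The arm moves only by the tool drive_tool, never from a script. Its argument "steps" is a list of rows, each an object with "slide": the shift along the tool's x, y, z in mm, a list of three; "spin": the turn about the tool's z in degrees; "gripper": the closure, from 0 (fully open) to 1 (shut). In form: [{"slide": [tx, ty, tz], "spin": spin, "gripper": gripper}, ...]. A call has 1 to 20 rows; each row is the pose to reach, as a shift and turn from the pose commanded when the call began, along the tool's axes at that moment; what a row does not reach only later rows make up. A row lasts 1/10 s, in which the tool goes at most 50 mm and 8.59 degrees, less where a joint would pass 70% of its speed; a pose out of reach is approached as far as the arm can. A call with a gripper value outside its range is refused whole. The fingers move at their own pace and stop on an object; the grip force is fixed at half the most. Time passes only in rows, so rows that repeat a pose let the fingers close. It gives the time, the measured TCP pose, the force, the opening and the grip force at its end, in the units of the state.
- manip.sense(): the state, without advancing time (a new reading comes with each control period).
- eyes.get_image(name): name is "scene" or "top"; returns the picture (384x512x3 uint8, red, green, blue); there is no depth.
- eyes.camera_model(name): a dict with "fx", "fy", "cx", "cy" (pixels), "extrinsics" (4x4, takes a point from world to camera coordinates). Camera axes: x right, y down, z forward; pixel columns grow to the right and rows downward; lengths in m; the calibration is good to about 2 mm. A picture is of the moment at which its call begins. camera_model takes no time and is no camera call.
- manip.hand_in(): hands the job in; it is judged then, once.
The state is a dict: "time": time; "joint_pos": joint angles; "joint_vel": joint speeds; "tau": joint torques, N m; "tool_pos": TCP position; "tool_rot": TCP orientation; "ft_force": force on the tool from outside, world axes, zero at the start; "moment": the same for the moment, N m; "finger_gap": opening from 0.0 (shut) to 1.0 (fully open); "grasp_force": force on a finger pad.
Only numpy, scipy, OpenCV 4.12 (cv2) and the standard library are available. Lean on these libraries where they do the work, as an engineer would, in place of code of your own. Each camera call takes 0.05 s, during which the arm holds its last target. There are 200 camera calls.

### The job

Swing the lid of the bench air-filter unit up and over until it stays open by itself. Squeeze the sprung tab of the filter cartridge inside to unlatch it, keep it squeezed while you lift the cartridge straight out, and set the cartridge down gently, standing upright on its base, in the shallow steel tray. Leave the lid open and do not disturb the jar in the tray or the small bottle beside the unit.

Things in the scene. Friction and masses are not known exactly. Their poses are not given: they have to be found in the camera images.
- filter_unit: White bench air-filter unit, fixed: open-topped case 170 (x) x 200 (y) x 108 mm high, 6 mm walls and floor, with a hinged lid. Origin: centre of its underside; z up; -x is its front (lid's tongue), +x the hinge side. At its centre stands the cartridge; beside it inside, 64 mm of room to the wall on the +y (tab) side, 70 mm on the -y side.
- bay_keeper (a point): Middle of the top edge of the keeper bar, at (0, 30, 48) mm in the unit's frame. The bar (12 mm high, 8 mm thick) is the +y side of the bay: low walls, all 48 mm high above the unit's underside, round the cartridge's foot with 1.5 to 2 mm play. The cartridge's latch nose sits under this bar.
- lid (a joint): Lid angle (rad): 0 shut, 1.9 open (stop). Hinge axis parallel to the unit's y through x = +85, z = 108.5 mm of its frame. Lid: plate 174 x 204 x 8 mm, 0.22 kg, lying at 0 from the hinge toward the unit's -x. Turns freely: let go below about 1.6 it falls shut, beyond that it falls open and rests at 1.9, leaning out over the hinge side.
- lid_tongue (a point): Grip point on the tongue at the middle of the lid's front edge: 24 mm wide (y), 12 thick, 45 long. It is mid-thickness, 200 mm from the hinge axis (4 mm above it when shut), 27 mm beyond the plate's edge, 18 short of the tongue's end. Axes turn with the lid (the unit's at 0). Can be pinched from above across its width; it turns between the fingers as the lid swings.
- cartridge: White plastic filter cartridge, about 0.27 kg, loose, latched in the bay, axes as the unit's. Origin: centre of its underside; z up. 100 mm long (x), 95 high; flat plain side at y = -24 mm; sprung tab in the middle of the +y side. Grasp across y at x = 0, 74 mm above its underside: 54 mm wide, 45 with the tab in. Its nose holds it down unless the tab is pressed in about 7.5 mm.
- tab (a joint): Travel of the sprung tab toward the cartridge's -y (m): 0 out, 0.009 fully pressed (stop). The spring needs about 2 N to start and 10 N to be fully in, so a squeeze of 20 to 25 N holds it in. The tab stays in only while it is pressed.
- tab_pad (a point): Centre of the outer face of the tab's ribbed press pad, at (0, +30, 74) mm in the cartridge's frame when out. Pad 40 mm long (x), 36 mm high (54 to 90 mm above the cartridge's underside). The body's end posts beside the tab reach only y = +21 mm there.
- tray: Shallow open steel tray for used filters, fixed: 260 (x) x 180 (y) x 22 mm, walls and floor 4 mm. Origin: centre of its underside. The jar stands in its +x end; the -x half and the middle are free.
- jar: Small glass jar, 44 mm diameter, 60 mm high, standing in the +x end of the tray. Leave alone. Origin: centre of its underside.
- beaker: Glass beaker, 70 mm diameter, 85 mm high, standing on the bench about 30 mm clear of the tray's -y wall; not part of the job. Origin: centre of its underside.
- flask: Small glass bottle, 48 mm diameter, 85 mm high, standing on the bench about 30 mm clear of the unit's -y wall. Leave alone. Origin: centre of its underside.

How it is judged:
On the way, in this order (a step that is already met when the one before it is completed fails the run):
1. the lid is swung past its balance point (beyond 1.6 rad) (value of joint lid above 1.6 rad), for 0.3 s.
2. the cartridge is lifted out of its bay (more than 60 mm up) with its tab squeezed in and the lid open (z of cartridge in the frame of filter_unit above 0.066 m and value of joint tab above 0.005 m and value of joint lid above 1.6 rad), for 0.1 s.
At the end, for the whole second after the job is handed in: The lid stays open (beyond 1.6 rad); the cartridge stands upright (within 0.1 rad) and at rest on the tray's floor (its underside less than 10 mm above the tray's underside, its origin within 105 mm in x and 65 mm in y of the tray's centre), released (value of joint lid above 1.6 rad and x of cartridge in the frame of tray between -0.105 and 0.105 m and y of cartridge in the frame of tray between -0.065 and 0.065 m and z of cartridge in the frame of tray between 0 and 0.01 m and angle between cartridge's own z axis and vertical below 0.1 rad and linear speed of cartridge below 0.02 m/s); the robot touches nothing.
It fails at once if the cartridge comes down on the tray's floor fast (over 0.35 m/s in the last 16 mm): dropped or slammed (z of cartridge in the frame of tray below 0.02 m and horizontal distance between cartridge and tray below 0.13 m and linear speed of cartridge above 0.35 m/s).
It fails at once if the cartridge strikes the tray hard (over 60 N): dropped or slammed (contact force between cartridge and tray above 60 N).
It fails at once if the jar is moved more than 40 mm or tipped (distance of jar from where it was at the start of the episode above 0.04 m or angle between jar's own z axis and vertical above 0.5 rad).
It fails at once if the small bottle is moved more than 40 mm or tipped (distance of flask from where it was at the start of the episode above 0.04 m or angle between flask's own z axis and vertical above 0.5 rad).
It also fails if it takes over 64 s, if anything falls off the work surface, if the arm or the gripper's body presses on something with over 40 N, if the wrist force passes 120 N, or if a joint passes its speed limit or range.

## Working session

There is one attempt and no reset: what is moved stays moved. The work goes in short steps, Python scripts to look and compute and a tool call to move; the robot and the scene stay as the last step left them, time stands still between calls to the robot, and variables do not carry over. Pictures are saved under pics/ and viewed, at most 10 in all, crops included, and the job is handed in when it is done.

Besides the shell and the picture viewer there is one more tool, called after ">>>" by a JSON object that holds its "api" and its "payload", one argument or row to a line. drive_tool: Moves the arm, as the interface text tells. Its arguments: {"type":"object","properties":{"steps":{"type":"array","items":{"type":"object","properties":{"slide":{"type":"array","items":{"type":"number"}},"spin":{"type":"number"},"gripper":{"type":"number"}}}}},"required":["steps"]}

```bash
mkdir -p pics; python3 - <<'E'
from station import manip, eyes
import cv2, numpy as np
for n in("scene","top"):
    im=eyes.get_image(n); cv2.imwrite(f"pics/{n}0.png",cv2.resize(im[:,:,::-1],(800,600),interpolation=cv2.INTER_CUBIC))
    m=eyes.camera_model(n); print(n,m["fx"],m["fy"],m["cx"],m["cy"]); print(np.round(m["extrinsics"],4).tolist())
s=manip.sense(); print(s["tool_pos"],np.round(s["tool_rot"],3).tolist(),s["time"],manip.grasp_offset)
E
```

```text
scene 398.8221359353427 398.8221359353427 253.15452957442452 193.0842992152111
[[0.045, 0.999, -0.0074, 0.0208], [0.8129, -0.0409, -0.5809, -0.3849], [-0.5806, 0.0201, -0.8139, 1.5585], [0.0, 0.0, 0.0, 1.0]]
top 454.0177384585821 454.0177384585821 260.6117638618396 192.63951463298864
[[-0.0235, -0.9997, 0.0015, -0.0392], [-0.9846, 0.0229, -0.1732, 0.5809], [0.1731, -0.0055, -0.9849, 1.188], [0.0, 0.0, 0.0, 1.0]]
[ 0.19531604 -0.645678    0.22572294] [[-0.957, -0.289, -0.001], [-0.289, 0.957, 0.001], [0.0, 0.001, -1.0]] 0.1 0.0188
```

View pics/scene0.png

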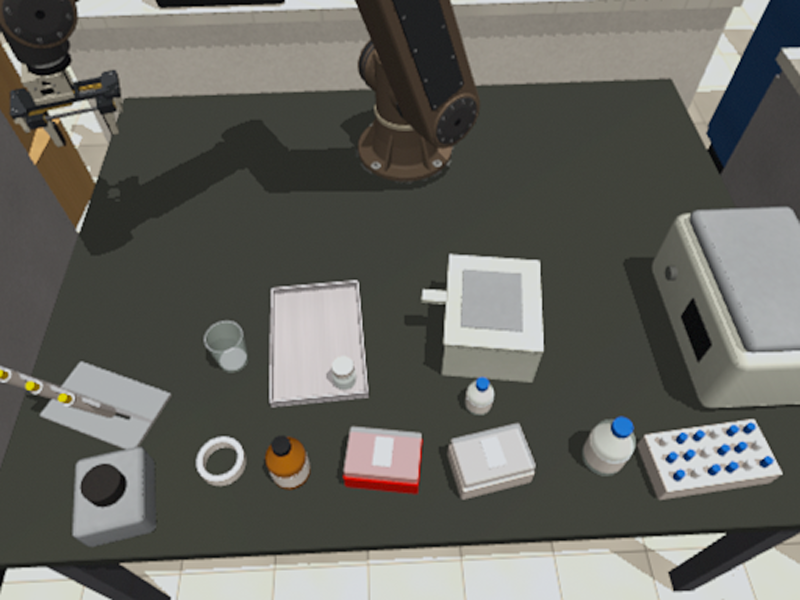

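View pics/top0.png

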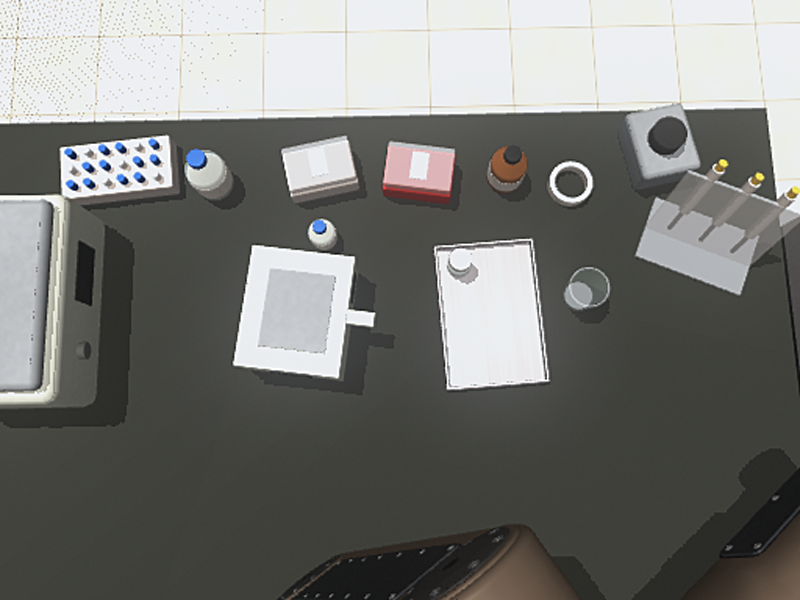

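The scene picture shows the unit right of the tray, tongue pointing to −y world (tongue near (435,296)), jar in the tray's far end (342,370), bottle at (480,395). In the top picture, the lid corners are at (251,245), (355,256), (341,379), (234,364), the tongue end at (375,320), and the tray corners at (434,241), (534,239), (549,382), (448,390).

```bash
cat > h.py <<'E'
import numpy as np
from station import manip, eyes
def px(n,u,v,z,s=0.64):
    m=eyes.camera_model(n);E=np.array(m["extrinsics"]);R,t=E[:3,:3],E[:3,3]
    d=R.T@np.array([(u*s-m["cx"])/m["fx"],(v*s-m["cy"])/m["fy"],1]);c=-R.T@t
    return c+d*(z-c[2])/d[2]
def proj(n,p):
    m=eyes.camera_model(n);q=np.array(m["extrinsics"])@np.r_[p,1]
    return np.array([m["fx"]*q[0]/q[2]+m["cx"],m["fy"]*q[1]/q[2]+m["cy"]])/0.64
E
python3 - <<'E'
from h import *
f=lambda n,L,z:np.array([px(n,*p,z) for p in L])
L=f("top",[(251,245),(355,256),(341,379),(234,364)],.1165)
T=f("top",[(434,241),(534,239),(549,388-5),(448,390)],.022)
for n,P in(("lid",L),("tray",T)):
    print(n,P.mean(0).round(4),[np.linalg.norm(P[i]-P[i-1]).round(3) for i in range(4)],
     [np.degrees(np.arctan2(*(P[i]-P[i-1])[[1,0]])).round(1) for i in range(4)])
print("tongue end",px("top",375.5,320,.1165))
print("jar",px("top",460,256,.06),"flask",px("top",319,227,.085))
S=f("scene",[(449,254),(541,261),(543,346),(442,339)],.1165);print("scene lid",S.round(3).tolist(),S.mean(0))
print("scene tongue end",px("scene",422,296,.1165))
E
```

```text
lid [0.5574 0.1324 0.1165] [np.float64(0.2), np.float64(0.175), np.float64(0.206), np.float64(0.176)] [np.float64(-7.1), np.float64(-97.5), np.float64(173.1), np.float64(80.7)]
tray [ 0.5617 -0.202   0.022 ] [np.float64(0.27), np.float64(0.182), np.float64(0.261), np.float64(0.178)] [np.float64(3.5), np.float64(-90.1), np.float64(-177.3), np.float64(92.6)]
tongue end [5.37800502e-01 5.20209172e-04 1.16500000e-01]
jar [ 0.65613987 -0.14703477  0.06      ] flask [0.70720783 0.09685889 0.085     ]
scene lid [[0.446, 0.063, 0.117], [0.473, 0.238, 0.117], [0.662, 0.207, 0.117], [0.639, 0.033, 0.117]] [0.55497836 0.13519453 0.1165    ]
scene tongue end [0.5440184  0.00427465 0.1165    ]
```

```bash
cat >> h.py <<'E'
a=np.radians(82.3); uX=np.array([np.cos(a),np.sin(a),0]); uY=np.array([-np.sin(a),np.cos(a),0]); U=np.array([.5563,.1355,0])
def un(x,y,z): return U+uX*x+uY*y+np.array([0,0,z])
def rows(W):
    "W: list of (world TCP point, heading deg of tool y); prints slide mm, spin deg"
    s=manip.sense();R=np.array(s["tool_rot"]);p=np.array(s["tool_pos"]);h0=np.degrees(np.arctan2(R[1,1],R[0,1]))
    for P,h in W: print(np.round(R.T@(P-p)*1000,0).astype(int).tolist(),"spin",round(-((h-h0+180)%360-180),1))
    print("t",s["time"],"tcp",p.round(4),"h",round(h0,1),"F",np.round(s["ft_force"],1),"gap",s["finger_gap"],s["grasp_force"])
E
python3 - <<'E'
from h import *
rows([(un(-.115,0,.18),172.3),(un(-.115,0,.0955),172.3)])
E
```

```text
[-524, 539, 46] spin -65.5
[-524, 538, 131] spin -65.5
t 0.1 tcp [ 0.1953 -0.6457  0.2257] h 106.8 F [0.1 0.2 0. ] gap 0.9998562281540524 0.0
```

>>> {"api": "drive_tool", "payload": {
  "steps": [
    {"slide": [-35, 36, 0], "spin": -4, "gripper": 0},
    {"slide": [-70, 72, 3], "spin": -8, "gripper": 0},
    {"slide": [-105, 108, 6], "spin": -13, "gripper": 0},
    {"slide": [-140, 144, 10], "spin": -17, "gripper": 0},
    {"slide": [-175, 180, 14], "spin": -22, "gripper": 0},
    {"slide": [-210, 216, 18], "spin": -26, "gripper": 0},
    {"slide": [-245, 252, 22], "spin": -31, "gripper": 0},
    {"slide": [-280, 288, 26], "spin": -35, "gripper": 0},
    {"slide": [-315, 324, 30], "spin": -39, "gripper": 0},
    {"slide": [-350, 360, 34], "spin": -44, "gripper": 0},
    {"slide": [-385, 396, 38], "spin": -48, "gripper": 0},
    {"slide": [-420, 432, 42], "spin": -52, "gripper": 0},
    {"slide": [-455, 468, 46], "spin": -57, "gripper": 0},
    {"slide": [-490, 504, 46], "spin": -61, "gripper": 0},
    {"slide": [-524, 539, 46], "spin": -65.5, "gripper": 0},
    {"slide": [-524, 539, 46], "spin": -65.5, "gripper": 0},
    {"slide": [-524, 539, 46], "spin": -65.5, "gripper": 0},
    {"slide": [-524, 539, 46], "spin": -65.5, "gripper": 0}
  ]
}}

```text
time: 1.9
tool_pos: [0.5402, 0.0212, 0.1801]
tool_rot: [[-0.134, -0.991, -0.001], [-0.991, 0.134, -0.0], [0.0, 0.001, -1.0]]
ft_force: [-1.3, -0.5, -0.5]
finger_gap: 0.999
grasp_force: 0.0
```

```bash
python3 - <<'E'
from h import *
import cv2
rows([(un(-.115,0,.18),172.3),(un(-.115,0,.0955),172.3)])
im=eyes.get_image("scene")[130:280,200:400,::-1]
cv2.imwrite("pics/s1.png",cv2.resize(im,(800,600),interpolation=cv2.INTER_CUBIC))
for p in(un(-.115,0,.1165),un(-.133,0,.1165)): print(((proj("scene",p)*.64)-[200,130])*4)
E
```

```text
[0, -1, 0] spin 0.0
[-1, -1, 85] spin 0.0
t 1.9 tcp [0.5402 0.0212 0.1801] h 172.3 F [-1.3 -0.5 -0.5] gap 0.9985552201524762 0.0
[303.9171053  233.28113802]
[278.98947446 231.59352673]
```

View pics/s1.png

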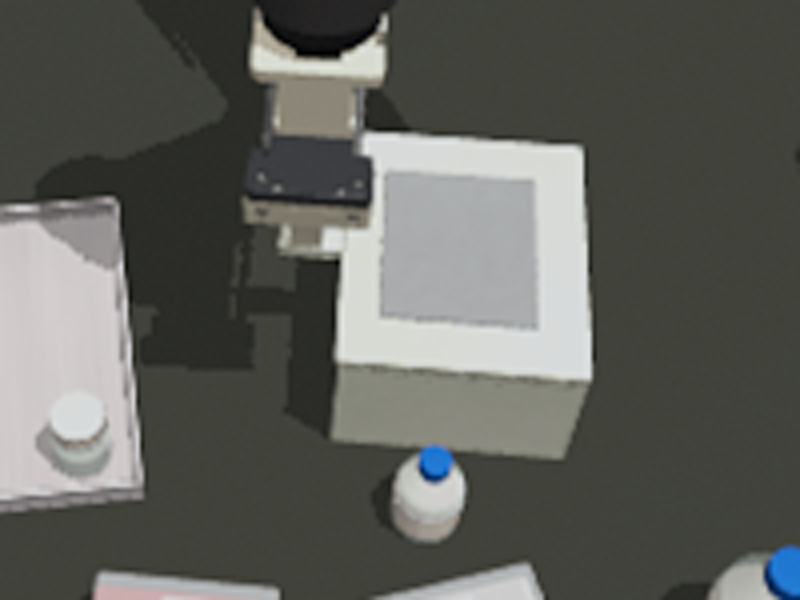

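The crop shows the tongue tip at (278,240), matching the prediction, with the gripper centred above it. I'll descend and pinch.

>>> {"api": "drive_tool", "payload": {
  "steps": [
    {"slide": [0, 0, 20], "spin": 0, "gripper": 0},
    {"slide": [0, 0, 45], "spin": 0, "gripper": 0},
    {"slide": [0, 0, 70], "spin": 0, "gripper": 0},
    {"slide": [0, 0, 85], "spin": 0, "gripper": 0},
    {"slide": [0, 0, 85], "spin": 0, "gripper": 0},
    {"slide": [0, 0, 85], "spin": 0, "gripper": 1},
    {"slide": [0, 0, 85], "spin": 0, "gripper": 1},
    {"slide": [0, 0, 85], "spin": 0, "gripper": 1},
    {"slide": [0, 0, 85], "spin": 0, "gripper": 1},
    {"slide": [0, 0, 85], "spin": 0, "gripper": 1},
    {"slide": [0, 0, 85], "spin": 0, "gripper": 1},
    {"slide": [0, 0, 85], "spin": 0, "gripper": 1},
    {"slide": [0, 0, 85], "spin": 0, "gripper": 1}
  ]
}}

```text
time: 3.25
tool_pos: [0.5409, 0.0216, 0.0956]
tool_rot: [[-0.133, -0.991, -0.0], [-0.991, 0.133, 0.0], [-0.0, 0.0, -1.0]]
ft_force: [-0.4, -0.5, 0.3]
finger_gap: 0.335
grasp_force: 0.0
```

```bash
python3 - <<'E'
import numpy as np
for t in np.arange(.06,1.87,.06): print(round(t,2),round(-200*(1-np.cos(t))-4*np.sin(t)),round(-200*np.sin(t)+4*(1-np.cos(t))),end=' | ')
E
```

```text
0.06 -1 -12 | 0.12 -2 -24 | 0.18 -4 -36 | 0.24 -7 -47 | 0.3 -10 -59 | 0.36 -14 -70 | 0.42 -19 -81 | 0.48 -24 -92 | 0.54 -31 -102 | 0.6 -37 -112 | 0.66 -44 -122 | 0.72 -52 -131 | 0.78 -61 -139 | 0.84 -69 -148 | 0.9 -79 -155 | 0.96 -89 -162 | 1.02 -99 -169 | 1.08 -109 -174 | 1.14 -120 -179 | 1.2 -131 -184 | 1.26 -143 -188 | 1.32 -154 -191 | 1.38 -166 -193 | 1.44 -178 -195 | 1.5 -190 -196 | 1.56 -202 -196 | 1.62 -214 -196 | 1.68 -226 -194 | 1.74 -238 -192 | 1.8 -249 -190 | 1.86 -261 -187 |
```

>>> {"api": "drive_tool", "payload": {
  "steps": [
    {"slide": [0, 0, 0], "spin": 0, "gripper": 1},
    {"slide": [0, 0, 0], "spin": 0, "gripper": 1},
    {"slide": [0, 0, 0], "spin": 0, "gripper": 1},
    {"slide": [0, 0, 0], "spin": 0, "gripper": 1},
    {"slide": [-1, 0, -12], "spin": 0, "gripper": 1},
    {"slide": [-2, 0, -24], "spin": 0, "gripper": 1},
    {"slide": [-4, 0, -36], "spin": 0, "gripper": 1},
    {"slide": [-7, 0, -47], "spin": 0, "gripper": 1},
    {"slide": [-10, 0, -59], "spin": 0, "gripper": 1},
    {"slide": [-14, 0, -70], "spin": 0, "gripper": 1},
    {"slide": [-19, 0, -81], "spin": 0, "gripper": 1},
    {"slide": [-24, 0, -92], "spin": 0, "gripper": 1},
    {"slide": [-31, 0, -102], "spin": 0, "gripper": 1},
    {"slide": [-37, 0, -112], "spin": 0, "gripper": 1},
    {"slide": [-44, 0, -122], "spin": 0, "gripper": 1},
    {"slide": [-52, 0, -131], "spin": 0, "gripper": 1},
    {"slide": [-52, 0, -131], "spin": 0, "gripper": 1}
  ]
}}

```text
time: 4.95
tool_pos: [0.5485, 0.0744, 0.2278]
tool_rot: [[-0.133, -0.991, 0.001], [-0.991, 0.133, 0.001], [-0.001, -0.001, -1.0]]
ft_force: [4.9, 1.1, -4.6]
finger_gap: 0.275
grasp_force: 30.0
```

>>> {"api": "drive_tool", "payload": {
  "steps": [
    {"slide": [-9, 0, -8], "spin": 0, "gripper": 1},
    {"slide": [-17, 0, -17], "spin": 0, "gripper": 1},
    {"slide": [-27, 0, -24], "spin": 0, "gripper": 1},
    {"slide": [-37, 0, -31], "spin": 0, "gripper": 1},
    {"slide": [-47, 0, -38], "spin": 0, "gripper": 1},
    {"slide": [-57, 0, -43], "spin": 0, "gripper": 1},
    {"slide": [-68, 0, -48], "spin": 0, "gripper": 1},
    {"slide": [-79, 0, -53], "spin": 0, "gripper": 1},
    {"slide": [-91, 0, -57], "spin": 0, "gripper": 1},
    {"slide": [-102, 0, -60], "spin": 0, "gripper": 1},
    {"slide": [-114, 0, -62], "spin": 0, "gripper": 1},
    {"slide": [-126, 0, -64], "spin": 0, "gripper": 1},
    {"slide": [-138, 0, -65], "spin": 0, "gripper": 1},
    {"slide": [-150, 0, -65], "spin": 0, "gripper": 1},
    {"slide": [-162, 0, -65], "spin": 0, "gripper": 1},
    {"slide": [-174, 0, -63], "spin": 0, "gripper": 1},
    {"slide": [-186, 0, -61], "spin": 0, "gripper": 1},
    {"slide": [-197, 0, -59], "spin": 0, "gripper": 1},
    {"slide": [-204, 0, -57], "spin": 0, "gripper": 1},
    {"slide": [-204, 0, -57], "spin": 0, "gripper": 1}
  ]
}}

```text
time: 6.95
tool_pos: [0.5773, 0.2754, 0.2855]
tool_rot: [[-0.133, -0.991, 0.005], [-0.991, 0.133, -0.001], [0.0, -0.005, -1.0]]
ft_force: [10.5, -1.5, 2.1]
finger_gap: 0.27
grasp_force: 30.0
```

>>> {"api": "drive_tool", "payload": {
  "steps": [
    {"slide": [0, 0, 0], "spin": 0, "gripper": 0},
    {"slide": [0, 0, 0], "spin": 0, "gripper": 0},
    {"slide": [0, 0, 0], "spin": 0, "gripper": 0},
    {"slide": [0, 0, 0], "spin": 0, "gripper": 0},
    {"slide": [0, 0, -10], "spin": 0, "gripper": 0},
    {"slide": [0, 0, -30], "spin": 0, "gripper": 0},
    {"slide": [0, 0, -50], "spin": 0, "gripper": 0},
    {"slide": [10, 0, -65], "spin": 0, "gripper": 0},
    {"slide": [40, 0, -75], "spin": 0, "gripper": 0},
    {"slide": [80, 0, -75], "spin": 0, "gripper": 0},
    {"slide": [120, 0, -75], "spin": 0, "gripper": 0},
    {"slide": [160, 0, -75], "spin": 0, "gripper": 0},
    {"slide": [200, 0, -75], "spin": 0, "gripper": 0},
    {"slide": [240, 0, -75], "spin": 0, "gripper": 0},
    {"slide": [280, 0, -75], "spin": 0, "gripper": 0},
    {"slide": [320, 0, -75], "spin": 0, "gripper": 0},
    {"slide": [320, 0, -75], "spin": 0, "gripper": 0}
  ]
}}

```text
time: 8.65
tool_pos: [0.5309, -0.0459, 0.3597]
tool_rot: [[-0.137, -0.991, 0.001], [-0.991, 0.137, -0.0], [0.0, -0.001, -1.0]]
ft_force: [0.2, 0.2, 1.1]
finger_gap: 0.999
grasp_force: 0.0
```

```bash
python3 - <<'E'
from h import *
import cv2
rows([])
a=eyes.get_image("scene")[110:290,220:410,::-1]; b=eyes.get_image("top")[130:260,120:320,::-1]
cv2.imwrite("pics/s2.png",cv2.resize(a,(633,600),interpolation=cv2.INTER_CUBIC))
cv2.imwrite("pics/t2.png",cv2.resize(b,(800,520),interpolation=cv2.INTER_CUBIC))
E
```

```text
t 8.65 tcp [ 0.5309 -0.0459  0.3597] h 172.1 F [0.2 0.2 1.1] gap 0.9992813366117244 0.0
```

View pics/s2.png

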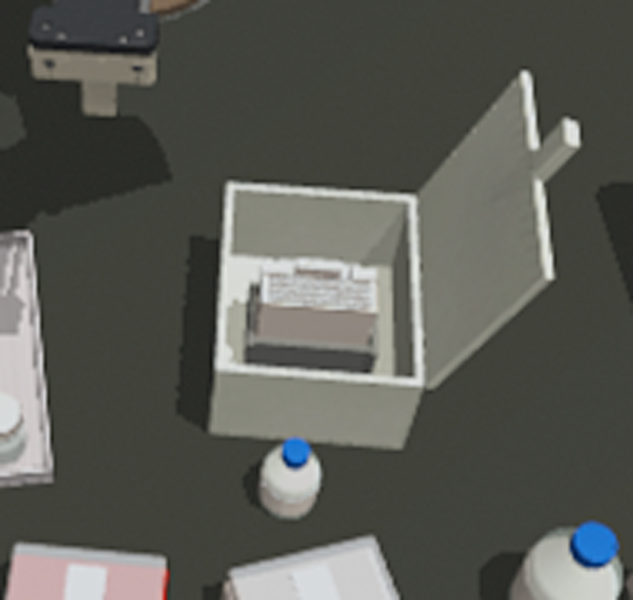

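View pics/t2.png

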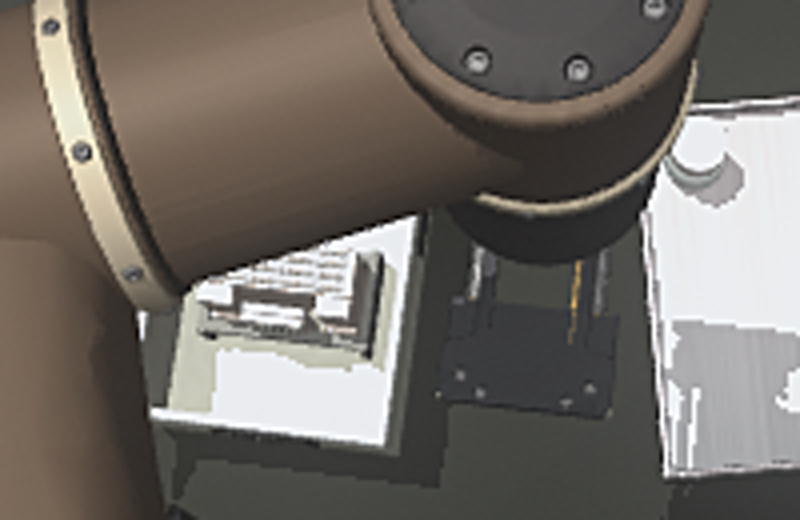

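The lid stays open (its tongue end at (570,132) in s2). The cartridge top's far edge runs (258,303)–(377,311), and the unit rim corners are at (228,182), (417,196), (425,381), (216,370).

```bash
python3 - <<'E'
from h import *
k=3.3333
g=lambda u,v,z:px("scene",220+u/k,110+v/k,z,1.0)
R=np.array([g(*p,.108) for p in[(228,182),(417,196),(425,381),(216,370)]])
toU=lambda P:[round(float((P-U)@uX)*1000,1),round(float((P-U)@uY)*1000,1)]
print("rim",R.mean(0),[toU(p) for p in R])
print("cart",[toU(g(*p,.101)) for p in[(258,303),(377,311),(262,266)]])
# top view crop 120,130 scale4 : cartridge end near corner of -x; rim front-bottom corners
t=lambda u,v,z:px("top",120+u/4,130+v/4,z,1.0)
print("top rim",[toU(t(*p,.108)) for p in[(152,410),(386,446)]],"cart",[toU(t(*p,.101)) for p in[(362,252),(351,317)]])
E
```

```text
rim [0.55820788 0.13709004 0.108     ] [[-82.4, 98.6], [88.2, 96.4], [86.2, -98.9], [-84.6, -102.9]]
cart [[-51.4, -28.1], [50.1, -27.8], [-48.9, 11.6]]
top rim [[65.2, 93.6], [-86.5, 99.7]] cart [[-54.1, -24.3], [-52.6, 19.0]]
```

```bash
python3 - <<'E'
from h import *
rows([(un(0,-.003,.17),172.3),(un(0,-.003,.0615),172.3)])
E
```

```text
[-180, -3, 189] spin -0.1
[-180, -3, 298] spin -0.1
t 8.75 tcp [ 0.5318 -0.0431  0.3592] h 172.2 F [-0.1  1.4  0.4] gap 0.9999116441646982 0.0
```

>>> {"api": "drive_tool", "payload": {
  "steps": [
    {"slide": [-40, 0, 10], "spin": 0, "gripper": 0},
    {"slide": [-80, -1, 50], "spin": 0, "gripper": 0},
    {"slide": [-120, -2, 90], "spin": 0, "gripper": 0},
    {"slide": [-150, -3, 130], "spin": 0, "gripper": 0},
    {"slide": [-180, -3, 160], "spin": 0, "gripper": 0},
    {"slide": [-180, -3, 189], "spin": 0, "gripper": 0},
    {"slide": [-180, -3, 189], "spin": 0, "gripper": 0},
    {"slide": [-180, -3, 189], "spin": 0, "gripper": 0}
  ]
}}

```text
time: 9.55
tool_pos: [0.5594, 0.1366, 0.1701]
tool_rot: [[-0.132, -0.991, -0.001], [-0.991, 0.132, -0.001], [0.001, 0.0, -1.0]]
ft_force: [-0.4, -0.3, 1.1]
finger_gap: 0.998
grasp_force: 0.0
```

```bash
python3 - <<'E'
from h import *
import cv2
rows([(un(0,-.003,.0615),172.3)])
a=eyes.get_image("scene")[140:260,250:410,::-1]
cv2.imwrite("pics/s3.png",cv2.resize(a,(800,600),interpolation=cv2.INTER_CUBIC))
E
```

```text
[1, 0, 109] spin 0.1
t 9.55 tcp [0.5594 0.1366 0.1701] h 172.4 F [-0.4 -0.3  1.1] gap 0.9977887715246705 0.0
```

View pics/s3.png

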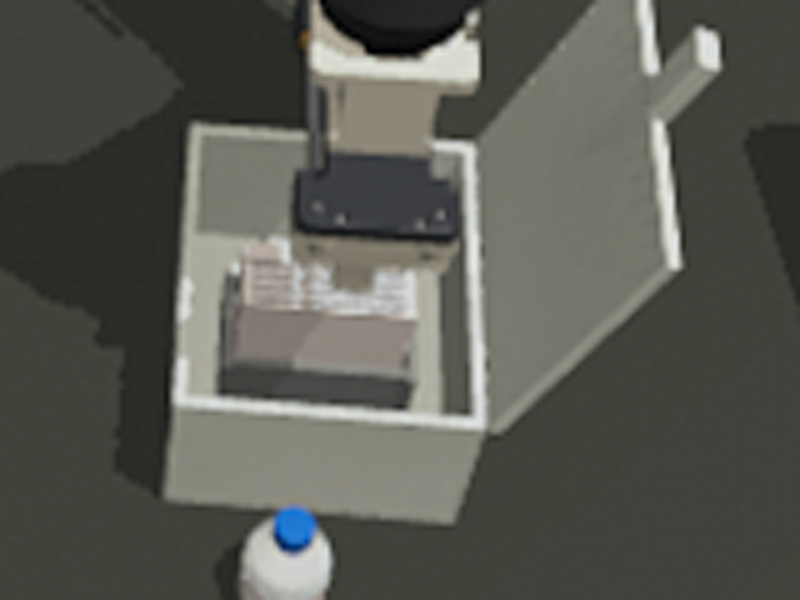

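The finger tips at (355,280) sit over the middle of the cartridge and clear of the lid. I'll descend and squeeze.

>>> {"api": "drive_tool", "payload": {
  "steps": [
    {"slide": [0, 0, 20], "spin": 0, "gripper": 0},
    {"slide": [0, 0, 40], "spin": 0, "gripper": 0},
    {"slide": [0, 0, 60], "spin": 0, "gripper": 0},
    {"slide": [0, 0, 80], "spin": 0, "gripper": 0},
    {"slide": [0, 0, 95], "spin": 0, "gripper": 0},
    {"slide": [0, 0, 105], "spin": 0, "gripper": 0},
    {"slide": [1, 0, 108], "spin": 0, "gripper": 0},
    {"slide": [1, 0, 108], "spin": 0, "gripper": 0.3},
    {"slide": [1, 0, 108], "spin": 0, "gripper": 1},
    {"slide": [1, 0, 108], "spin": 0, "gripper": 1},
    {"slide": [1, 0, 108], "spin": 0, "gripper": 1},
    {"slide": [1, 0, 108], "spin": 0, "gripper": 1},
    {"slide": [1, 0, 108], "spin": 0, "gripper": 1},
    {"slide": [1, 0, 108], "spin": 0, "gripper": 1},
    {"slide": [1, 0, 108], "spin": 0, "gripper": 1},
    {"slide": [1, 0, 108], "spin": 0, "gripper": 1}
  ]
}}

```text
time: 11.2
tool_pos: [0.5595, 0.1352, 0.0617]
tool_rot: [[-0.133, -0.991, 0.0], [-0.991, 0.133, 0.0], [-0.0, -0.0, -1.0]]
ft_force: [-1.0, -1.3, 3.8]
finger_gap: 0.497
grasp_force: 30.0
```

>>> {"api": "drive_tool", "payload": {
  "steps": [
    {"slide": [0, 0, 0], "spin": 0, "gripper": 1},
    {"slide": [0, 0, 0], "spin": 0, "gripper": 1}
  ]
}}

```text
time: 11.4
tool_pos: [0.5595, 0.1352, 0.0618]
tool_rot: [[-0.133, -0.991, 0.001], [-0.991, 0.133, 0.0], [-0.0, -0.001, -1.0]]
ft_force: [-0.1, -0.7, 3.9]
finger_gap: 0.503
grasp_force: 30.0
```

Gap is 44 mm, so the tab is fully in with little side load. I'll lift.

>>> {"api": "drive_tool", "payload": {
  "steps": [
    {"slide": [0, 0, -3], "spin": 0, "gripper": 1},
    {"slide": [0, 0, -7], "spin": 0, "gripper": 1},
    {"slide": [0, 0, -12], "spin": 0, "gripper": 1},
    {"slide": [0, 0, -18], "spin": 0, "gripper": 1},
    {"slide": [0, 0, -25], "spin": 0, "gripper": 1},
    {"slide": [0, 0, -25], "spin": 0, "gripper": 1}
  ]
}}

```text
time: 12.0
tool_pos: [0.56, 0.1356, 0.0879]
tool_rot: [[-0.133, -0.991, 0.002], [-0.991, 0.133, 0.001], [-0.001, -0.002, -1.0]]
ft_force: [0.7, 0.6, -3.0]
finger_gap: 0.5
grasp_force: 30.0
```

>>> {"api": "drive_tool", "payload": {
  "steps": [
    {"slide": [0, 0, -10], "spin": 0, "gripper": 1},
    {"slide": [0, 0, -25], "spin": 0, "gripper": 1},
    {"slide": [0, 0, -45], "spin": 0, "gripper": 1},
    {"slide": [0, 0, -65], "spin": 0, "gripper": 1},
    {"slide": [0, 0, -85], "spin": 0, "gripper": 1},
    {"slide": [0, 0, -105], "spin": 0, "gripper": 1},
    {"slide": [0, 0, -125], "spin": 0, "gripper": 1},
    {"slide": [0, 0, -140], "spin": 0, "gripper": 1},
    {"slide": [0, 0, -150], "spin": 0, "gripper": 1},
    {"slide": [0, 0, -150], "spin": 0, "gripper": 1},
    {"slide": [0, 0, -150], "spin": 0, "gripper": 1}
  ]
}}

```text
time: 13.1
tool_pos: [0.5588, 0.1351, 0.2361]
tool_rot: [[-0.134, -0.991, -0.001], [-0.991, 0.134, 0.0], [0.0, 0.001, -1.0]]
ft_force: [-0.8, -0.2, -3.3]
finger_gap: 0.501
grasp_force: 30.0
```

```bash
python3 - <<'E'
from h import *
P=np.array([.522,-.202,.24]);rows([(P,172.3),(P-[0,0,.178],172.3)])
E
```

```text
[339, -9, -4] spin 0.0
[339, -9, 174] spin 0.0
t 13.1 tcp [0.5588 0.1351 0.2361] h 172.3 F [-0.8 -0.2 -3.3] gap 0.5013817871231794 29.97465491294861
```

>>> {"api": "drive_tool", "payload": {
  "steps": [
    {"slide": [10, 0, 0], "spin": 0, "gripper": 1},
    {"slide": [30, -1, 0], "spin": 0, "gripper": 1},
    {"slide": [55, -1, 0], "spin": 0, "gripper": 1},
    {"slide": [80, -2, 0], "spin": 0, "gripper": 1},
    {"slide": [105, -3, 0], "spin": 0, "gripper": 1},
    {"slide": [130, -3, 0], "spin": 0, "gripper": 1},
    {"slide": [155, -4, 0], "spin": 0, "gripper": 1},
    {"slide": [180, -5, 0], "spin": 0, "gripper": 1},
    {"slide": [205, -6, 0], "spin": 0, "gripper": 1},
    {"slide": [230, -6, 0], "spin": 0, "gripper": 1},
    {"slide": [255, -7, 0], "spin": 0, "gripper": 1},
    {"slide": [280, -8, 0], "spin": 0, "gripper": 1},
    {"slide": [305, -8, 0], "spin": 0, "gripper": 1},
    {"slide": [325, -9, 0], "spin": 0, "gripper": 1},
    {"slide": [339, -9, 0], "spin": 0, "gripper": 1},
    {"slide": [339, -9, 0], "spin": 0, "gripper": 1},
    {"slide": [339, -9, 0], "spin": 0, "gripper": 1}
  ]
}}

```text
time: 14.8
tool_pos: [0.5225, -0.2022, 0.236]
tool_rot: [[-0.134, -0.991, -0.001], [-0.991, 0.134, 0.0], [-0.0, 0.001, -1.0]]
ft_force: [-0.7, 0.3, -2.5]
finger_gap: 0.499
grasp_force: 30.0
```

>>> {"api": "drive_tool", "payload": {
  "steps": [
    {"slide": [0, 0, 10], "spin": 0, "gripper": 1},
    {"slide": [0, 0, 25], "spin": 0, "gripper": 1},
    {"slide": [0, 0, 45], "spin": 0, "gripper": 1},
    {"slide": [0, 0, 65], "spin": 0, "gripper": 1},
    {"slide": [0, 0, 80], "spin": 0, "gripper": 1},
    {"slide": [0, 0, 95], "spin": 0, "gripper": 1},
    {"slide": [0, 0, 110], "spin": 0, "gripper": 1},
    {"slide": [0, 0, 122], "spin": 0, "gripper": 1},
    {"slide": [0, 0, 130], "spin": 0, "gripper": 1},
    {"slide": [0, 0, 138], "spin": 0, "gripper": 1},
    {"slide": [0, 0, 144], "spin": 0, "gripper": 1},
    {"slide": [0, 0, 150], "spin": 0, "gripper": 1},
    {"slide": [0, 0, 150], "spin": 0, "gripper": 1},
    {"slide": [0, 0, 150], "spin": 0, "gripper": 1}
  ]
}}

```text
time: 16.2
tool_pos: [0.5231, -0.2021, 0.0867]
tool_rot: [[-0.133, -0.991, 0.0], [-0.991, 0.133, -0.0], [0.0, -0.0, -1.0]]
ft_force: [-0.1, 0.4, -2.8]
finger_gap: 0.497
grasp_force: 30.0
```

```bash
python3 - <<'E'
from h import *
import cv2
rows([])
a=eyes.get_image("scene")[150:290,110:297,::-1]
cv2.imwrite("pics/s4.png",cv2.resize(a,(800,599),interpolation=cv2.INTER_CUBIC))
E
```

```text
t 16.2 tcp [ 0.5231 -0.2021  0.0867] h 172.3 F [-0.1  0.4 -2.8] gap 0.4965165898104817 29.974720180034637
```

View pics/s4.png

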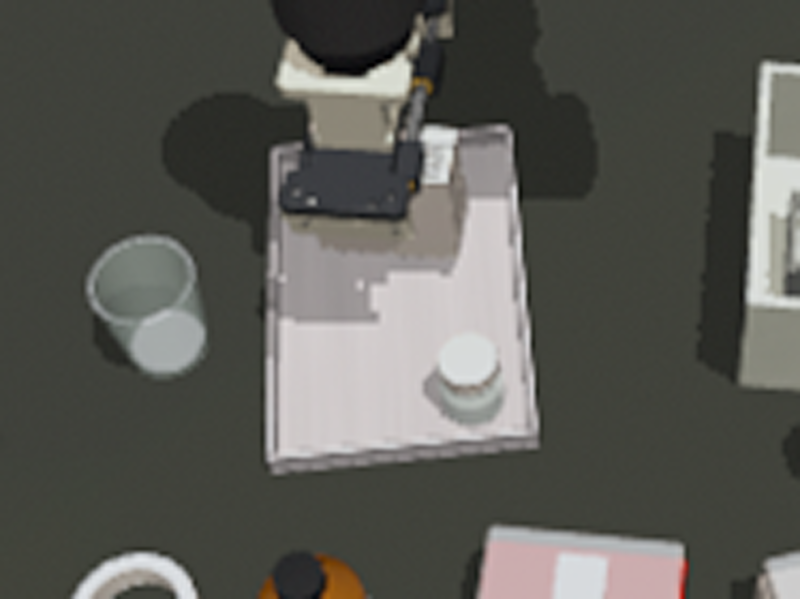

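The cartridge hangs upright above the tray, its bottom edge between (320,245) and (455,270), well inside the walls and away from the jar at (470,375). I'll lower it gently.

>>> {"api": "drive_tool", "payload": {
  "steps": [
    {"slide": [0, 0, 5], "spin": 0, "gripper": 1},
    {"slide": [0, 0, 10], "spin": 0, "gripper": 1},
    {"slide": [0, 0, 15], "spin": 0, "gripper": 1},
    {"slide": [0, 0, 19], "spin": 0, "gripper": 1},
    {"slide": [0, 0, 22], "spin": 0, "gripper": 1},
    {"slide": [0, 0, 24], "spin": 0, "gripper": 1},
    {"slide": [0, 0, 25], "spin": 0, "gripper": 1},
    {"slide": [0, 0, 25], "spin": 0, "gripper": 1}
  ]
}}

```text
time: 17.05
tool_pos: [0.5229, -0.202, 0.0615]
tool_rot: [[-0.133, -0.991, -0.0], [-0.991, 0.133, -0.0], [0.0, 0.0, -1.0]]
ft_force: [-0.9, -0.2, -2.9]
finger_gap: 0.495
grasp_force: 30.0
```

>>> {"api": "drive_tool", "payload": {
  "steps": [
    {"slide": [0, 0, 0.5], "spin": 0, "gripper": 1},
    {"slide": [0, 0, 1], "spin": 0, "gripper": 1},
    {"slide": [0, 0, 1], "spin": 0, "gripper": 1}
  ]
}}

```text
time: 17.35
tool_pos: [0.5229, -0.202, 0.0606]
tool_rot: [[-0.133, -0.991, 0.0], [-0.991, 0.133, -0.0], [-0.0, -0.0, -1.0]]
ft_force: [-0.0, -1.0, -3.3]
finger_gap: 0.502
grasp_force: 30.0
```

>>> {"api": "drive_tool", "payload": {
  "steps": [
    {"slide": [0, 0, 0.5], "spin": 0, "gripper": 1},
    {"slide": [0, 0, 1], "spin": 0, "gripper": 1},
    {"slide": [0, 0, 1], "spin": 0, "gripper": 1}
  ]
}}

```text
time: 17.65
tool_pos: [0.523, -0.202, 0.0598]
tool_rot: [[-0.133, -0.991, 0.0], [-0.991, 0.133, -0.0], [0.0, -0.0, -1.0]]
ft_force: [-1.3, 1.0, 0.4]
finger_gap: 0.5
grasp_force: 30.0
```

Contact: the weight is off the wrist. I'll release and retreat straight up.

>>> {"api": "drive_tool", "payload": {
  "steps": [
    {"slide": [0, 0, 0], "spin": 0, "gripper": 0.45},
    {"slide": [0, 0, 0], "spin": 0, "gripper": 0.3},
    {"slide": [0, 0, 0], "spin": 0, "gripper": 0},
    {"slide": [0, 0, 0], "spin": 0, "gripper": 0},
    {"slide": [0, 0, 0], "spin": 0, "gripper": 0},
    {"slide": [0, 0, 0], "spin": 0, "gripper": 0},
    {"slide": [0, 0, 0], "spin": 0, "gripper": 0},
    {"slide": [0, 0, -10], "spin": 0, "gripper": 0},
    {"slide": [0, 0, -30], "spin": 0, "gripper": 0},
    {"slide": [0, 0, -60], "spin": 0, "gripper": 0},
    {"slide": [0, 0, -100], "spin": 0, "gripper": 0},
    {"slide": [0, 0, -140], "spin": 0, "gripper": 0},
    {"slide": [0, 0, -180], "spin": 0, "gripper": 0},
    {"slide": [0, 0, -200], "spin": 0, "gripper": 0},
    {"slide": [0, 0, -200], "spin": 0, "gripper": 0},
    {"slide": [0, 0, -200], "spin": 0, "gripper": 0}
  ]
}}

```text
time: 19.25
tool_pos: [0.5228, -0.2019, 0.2603]
tool_rot: [[-0.134, -0.991, 0.002], [-0.991, 0.134, 0.0], [-0.001, -0.001, -1.0]]
ft_force: [-0.5, -0.4, -0.6]
finger_gap: 1.0
grasp_force: 0.0
```

```bash
python3 - <<'E'
from h import *
import cv2
rows([])
a=eyes.get_image("scene")[110:290,110:400,::-1]
cv2.imwrite("pics/s5.png",cv2.resize(a,(800,497),interpolation=cv2.INTER_CUBIC))
E
```

```text
t 19.25 tcp [ 0.5228 -0.2019  0.2603] h 172.3 F [-0.5 -0.4 -0.6] gap 0.9997998654905407 0.0
```

View pics/s5.png

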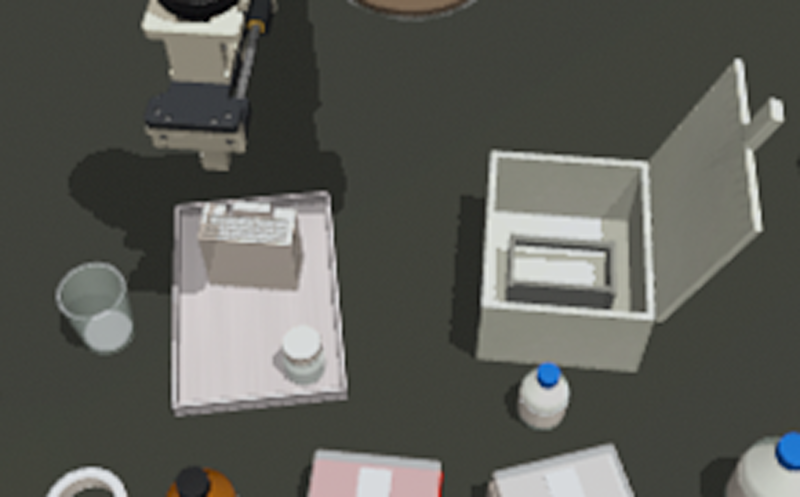

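The cartridge stands upright in the tray at (250,245). The lid is open, the jar (300,350) and bottle (545,395) are where they were, and the gripper is clear.

```bash
python3 -c "
from station import manip
print(manip.hand_in())"
```

```text
the job is handed in; nothing more can be done
None
```

I handed the job in at about 19 s of the 64 s allowed: the lid is open, the cartridge stands upright and released in the tray, and the jar and bottle look untouched in the last picture; the hand-in call returned no verdict.

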